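Turn the red divider in the kitchen recipe binder

TASK

Turn the red-tabbed divider, the top one on the right-hand side of the open recipe binder, over the rings so that it lies flat on the left-hand pages with its green chart showing. Leave the blue-tabbed divider lying on the right, and do not upset or shift the tumbler, pail and bottle standing around the binder.

Things in the scene. Friction and masses are not known exactly. Their poses are not given: they have to be found in the camera images.
- binder: Recipe binder lying open, flat and immovable on the counter. Origin: on the counter under mid spine; x along the spine away from the reader, y to the reader's left, z up. Dark covers 3 mm thick, 216 mm along x, reach y = +-176 mm. White page blocks on both sides: |y| = 17 to 153 mm, 190 mm along x, top at z = 31 mm. Four steel rings (x = +-32.5, +-77.5 mm), 52 mm across, rise to z = 64 mm.
- ring_line (a point): Centre of the rings, 36 mm above the binder's origin, axes as the binder's. Both dividers turn about the line through it along the binder's x.
- red_divider (a joint): Turn of the red-tabbed divider about the ring line: 0 = flat on the right (binder -y), 1.57 upright, 3.14 = flat on the left (+y). Stiff 3 mm board, 200 mm along the rings, 19 to 169 mm off the line, 100 g. Swings freely, lightly damped: past upright it falls left by itself, before that it falls back right. Front white, red heading; back a green chart. Underside 37 mm above the counter at 0.
- red_tab (a point): Centre of the red tab on the divider's outer edge, near end: 70 mm along the rings, 169 to 195 mm off the ring line, 3 mm thick. The point is 182 mm off the ring line and 55 mm nearer the reader than mid spine. At 0, 37 mm are free under it (the 3 mm cover reaches 7 mm in below it); the blue board ends where the tab begins. Axes as the binder's at 0 (-y to the free edge), turning with the divider.
- blue_divider (a joint): Turn of the blue-tabbed divider, same size and sense. It starts at 0, lying just under the red one (2 mm gap, underside 32 mm above the counter). Lifting it lifts the red one with it.
- blue_tab (a point): Centre of the blue divider's blue tab, like the red one but 55 mm beyond the binder's middle, toward its far end.
- tumbler: Clear glass tumbler, 72 mm across, 115 mm tall, origin under its centre, standing free, loose.
- pail: Small steel pail, 116 mm across the rim, 100 mm tall, origin under its centre, standing free, loose.
- bottle: Green bottle with yellow label and green cap, 72 mm across, 200 mm tall, origin under its centre, standing free, loose.
Mind the look-alikes: they are no part of the job. Of the things shaped like the bottle, the green one is meant.

How it is judged:
By the outcome, as a careful person would: the job done as asked, in the order asked, and still so for the second after the job is handed in, with the robot touching nothing.
It also fails if it takes over 37 s, if anything falls off the work surface, if the arm or the gripper's body presses on something with over 40 N, if the wrist force passes 120 N, or if a joint passes its speed limit or range.

ROBOT

A 6-joint arm with a two-finger parallel gripper is mounted at the origin on the work surface. World frame = base frame: x ahead of the robot, y to its left, z up, the work surface at z = 0. Lengths are in m, angles in rad, forces in N, time in s.
With the tool pointing down it reaches from about 0.375 to 0.9 m from the base axis. Payload 3.1 kg.
Tool frame: the origin (TCP) lies on the centre line of the jaws, within the pads' length; the fingertips stand 8 mm ahead of it and the grasp point (between the pads) lies 11 mm behind it; z points along the fingers, y is the line along which they close (so a half turn about z gives the same grasp; the last joint's range is limited). The gripper opens to 85 mm and grips with 20 to 120 N. Pads are 22 mm wide; open, the fingers measure 114 mm over their backs; the gripper's body (76 mm by 85 mm) begins 54 mm behind the grasp point. The pads swing forward as they close: fully open they stand 13 mm farther back than shut.
Start: joints at [-1.331, 0.527, 1.433, -0, 1.181, -0.178], TCP at [0.254, -0.571, 0.239] pointing down, gripper open.
Joint ranges: [-3.08, 3.08], [-0.75, 2.2], [0.22, 2.44], [-1.43, 4.57], [0, 2.65], [-2.85, 2.85]. Speed limits (rad/s): [2.79, 2.79, 3.14, 3.14, 3.14, 3.14].

INTERFACE

Orientations are given as a unit quaternion [x, y, z, w].
In Python, from station import * gives the robot as it stands.
- The arm moves only by the tool play_rows, never from a script. Its argument "rows" is a list of rows, each a list of 3 entries, a list of its own where there are three numbers: the turn, a rotation vector about the tool's x, y, z in degrees, then the shift along the tool's x, y, z in mm, then the closure, from 0 (fully open) to 1 (shut). In form: [[[ax, ay, az], [dx, dy, dz], jaw], ...]. A call has 1 to 12 rows; each row shifts and turns the commanded pose from where the row before left it, along the tool's axes as they then stand; what a row does not reach is not made up. A row lasts 1/12 s, in which the tool goes at most 41.7 mm and 7.16 degrees, less where a joint would pass 70% of its speed; a pose out of reach is approached as far as the arm can. A call with a gripper value outside its range is refused whole. The fingers move at their own pace and stop on an object; "grip_force" is the grip in N (left out, the last holds). Time passes only in rows, so rows that do not move let the fingers close. It gives the time, the measured TCP pose, the force, the opening and the grip force at its end, in the units of the state.
- sense(): the state, without advancing time (a new reading comes with each control period).
- snapshot(name): name is "side" or "top" or "wrist"; returns (picture, depth): 420x560x3 uint8, red, green, blue; 420x560 float32, m along the optical axis (not along the pixel's ray), 0 where there is no reading.
- get_calibration(name): a dict with "vfov" (degrees; the focal length in pixels is half the picture's height over the tangent of half this angle, whatever the lens; pixels are square), "cx", "cy" (the principal point, pixels), "xyz" and "attitude" of the camera in the world. Camera axes: x right, y down, z forward; pixel columns grow to the right and rows downward; lengths in m; the calibration is good to about 2 mm. A picture is of the moment at which its call begins: read the wrist's pose just before it. get_calibration takes no time and is no camera call; for the wrist camera it gives the pose at the moment of the call.
- sign_off(): hands the job in; it is judged then, once.
The state is a dict: "t": time; "q": joint angles; "qd": joint speeds; "tau": joint torques, N m; "tcp_pos": TCP position; "tool_rot": TCP orientation; "force": force on the tool from outside, world axes, zero at the start; "ft_torque": the same for the moment, N m; "finger_gap": opening from 0.0 (shut) to 1.0 (fully open); "gripper_force": force on a finger pad.
Only numpy, scipy, OpenCV 4.12 (cv2) and the standard library are available. Lean on these libraries where they do the work, as an engineer would, in place of code of your own. Each camera call takes 0.05 s, during which the arm holds its last target. There are 200 camera calls.

## Working session

There is one attempt and no reset: what is moved stays moved. The work goes in short steps, Python scripts to look and compute and a tool call to move; the robot and the scene stay as the last step left them, time stands still between calls to the robot, and variables do not carry over. Pictures are saved under pics/ and viewed, at most 10 in all, crops included, and the job is handed in when it is done.

Besides the shell and the picture viewer there is one more tool, called by a JSON object that holds its "method" and its "body". play_rows: Moves the arm, as the interface text tells. Its arguments: {"type":"object","properties":{"rows":{"type":"array","items":{"type":"array"}},"grip_force":{"type":"number"}},"required":["rows"]}

```bash
mkdir -p pics; ls
cat > h.py <<'E'
from station import *
import numpy as np, cv2
from scipy.spatial.transform import Rotation as R
def att(c):
    a=np.array(c["attitude"],float)
    return a if a.shape==(3,3) else R.from_quat(a).as_matrix()
def cloud(d,c):
    f=d.shape[0]/2/np.tan(np.radians(c["vfov"])/2)
    v,u=np.mgrid[:d.shape[0],:d.shape[1]]
    p=np.stack([(u-c["cx"])/f*d,(v-c["cy"])/f*d,d],-1)
    return p@att(c).T+np.array(c["xyz"])
def grab(n):
    c=get_calibration(n); p,d=snapshot(n); np.savez(f'{n}.npz',p=p,d=d,w=cloud(d,c)); return p,d,cloud(d,c)
E
python3 - <<'E'
from h import *
for n in("top","side"):
    p,d,w=grab(n); cv2.imwrite(f"pics/{n}0.png",p[...,::-1]); print(n,get_calibration(n))
print(sense())
E
```

```text
pics
top {'vfov': 46.671883210084054, 'cx': 289.0404960487924, 'cy': 206.7090109467008, 'xyz': array([0.53847828, 0.08774219, 1.07376252]), 'attitude': array([-0.69799933,  0.7147377 , -0.03851218,  0.02153541])}
side {'vfov': 48.50733368949273, 'cx': 283.53186864008615, 'cy': 216.89077827143365, 'xyz': array([0.2369934 , 0.71498041, 0.51689445]), 'attitude': array([-0.225885  ,  0.84675413, -0.46326271,  0.13179937])}
{'t': 0.1, 'q': array([-1.33053790e+00,  5.28365364e-01,  1.43377309e+00,  6.01351730e-05,
        1.18139518e+00, -1.78499248e-01]), 'qd': array([-1.94605585e-03, -2.38759962e-03, -2.57794145e-03,  1.34826006e-03,
       -4.85950186e-07, -3.34613935e-06]), 'tau': array([-3.19200226e-04, -4.43305564e+01, -1.78585982e+01, -1.21992789e-04,
        3.84231811e-03, -1.76289933e-05]), 'tcp_pos': array([ 0.25403294, -0.57036391,  0.23843661]), 'tool_rot': array([ 9.78162131e-01,  2.07841053e-01, -2.17133419e-06, -9.70887185e-04]), 'force': array([0.24413403, 0.22153766, 0.85545967]), 'ft_torque': array([0.0036169 , 0.02911302, 0.00752836]), 'gripper_force': 0.0, 'finger_gap': 0.9976611222141708}
```

View pics/top0.png

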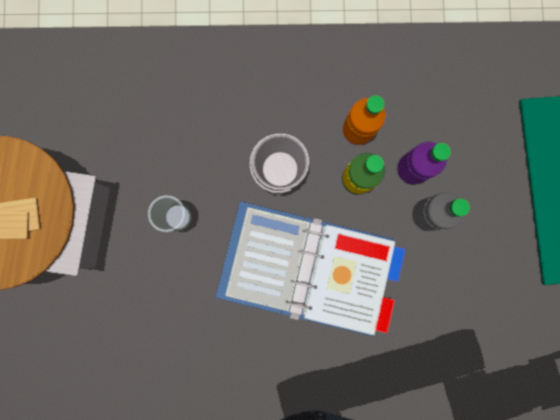

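View pics/side0.png

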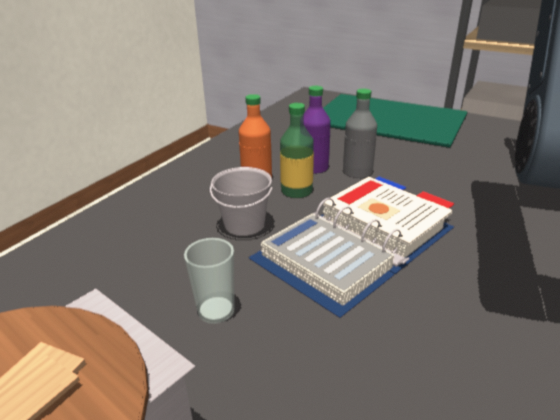

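The top picture shows the binder at about (308,268), the red tab at (386,315), the blue tab at (396,263), the tumbler at (168,214), the pail at (280,163) and the green bottle at (363,173). What could be taken for the red tab: the red heading at (362,246), which is print on the page; the blue tab at (396,263); and the orange bottle at (365,120). I choose (386,315), the red tab on the outer edge at the near end, and now check it in a crop and measure.

Run:
```python
from h import *
z=np.load('top.npz');p=z['p'];w=z['w'];f=p.astype(int)
cv2.imwrite('pics/crop.png',cv2.resize(p[190:345,200:430,::-1],None,fx=3,fy=3,interpolation=cv2.INTER_NEAREST))
r,g,b=f[...,0],f[...,1],f[...,2]
red=(r>140)&(g<50)&(b<50); blue=(b>140)&(r<60)
for nm,m in(("red",red),("blue",blue)):
    n,l,s,c=cv2.connectedComponentsWithStats(m.astype(np.uint8))
    for i in range(1,n):
        if s[i,4]>40:
            pts=w[l==i]; q=pts[:,:2].astype(np.float32)
            print(nm,s[i],c[i].round(1),np.median(pts,0).round(4),cv2.minAreaRect(q),cv2.boxPoints(cv2.minAreaRect(q)).round(4).tolist())
# red divider board top: plane z approx 0.040 
m=(w[...,2]>0.036)&(w[...,2]<0.046); n,l,s,c=cv2.connectedComponentsWithStats(m.astype(np.uint8))
i=l[285,350]; q=w[l==i][:,:2].astype(np.float32); print('board',np.median(w[l==i][:,2]),cv2.minAreaRect(q),cv2.boxPoints(cv2.minAreaRect(q)).round(4).tolist())
m=(w[...,2]>0.025)&(w[...,2]<0.0345); n,l,s,c=cv2.connectedComponentsWithStats(m.astype(np.uint8))
i=l[275,240]; q=w[l==i][:,:2].astype(np.float32); print('left',np.median(w[l==i][:,2]),cv2.minAreaRect(q),cv2.boxPoints(cv2.minAreaRect(q)).round(4).tolist())
for nm,(u,v) in dict(tum=(168,214),pail=(280,163),bot=(373,163),tab=(396,263)).items(): print(nm,w[v,u])
```

```text
red [337 235  51  25 644] [362.1 247.2] [ 0.5364 -0.0911  0.0395] ((0.5444439649581909, -0.0297977477312088), (0.23176974058151245, 0.041081078350543976), 82.8542709350586) [[0.5095999836921692, -0.14219999313354492], [0.5504000186920166, -0.14730000495910645], [0.579200029373169, 0.08259999752044678], [0.5385000109672546, 0.0877000018954277]]
red [377 298  16  34 341] [384.7 314.5] [ 0.3935 -0.1339  0.0387] ((0.4474606215953827, -0.022925525903701782), (0.27826082706451416, 0.06853565573692322), 64.40127563476562) [[0.3564000129699707, -0.13359999656677246], [0.41830000281333923, -0.1632000058889389], [0.5385000109672546, 0.0877000018954277], [0.4767000079154968, 0.11739999800920486]]
blue [389 248  15  32 296] [395.9 263.6] [ 0.4992 -0.1633  0.034 ] ((0.5329074263572693, -0.0472705215215683), (0.2627471089363098, 0.06678152084350586), 74.10013580322266) [[0.46480000019073486, -0.16449999809265137], [0.5289999842643738, -0.18279999494552612], [0.6010000109672546, 0.06989999860525131], [0.5368000268936157, 0.08820000290870667]]
board 0.03920713207109383 ((0.46702930331230164, -0.07601600140333176), (0.17663782835006714, 0.2003013789653778), 74.97145080566406) [[0.3474000096321106, -0.13529999554157257], [0.5408999919891357, -0.18729999661445618], [0.5867000222206116, -0.016699999570846558], [0.39320001006126404, 0.03530000150203705]]
left 0.029808436943995376 ((0.5179809331893921, 0.10897931456565857), (0.13696710765361786, 0.19243982434272766), 74.87846374511719) [[0.40720000863075256, 0.06800000369548798], [0.5929999947547913, 0.017799999564886093], [0.6287000179290771, 0.15000000596046448], [0.4429999887943268, 0.20020000636577606]]
tum [0.61932927 0.32665065 0.00327238]
pail [0.72772718 0.0785657  0.00098172]
bot [ 0.6889905  -0.08907684  0.20077006]
tab [ 0.50108042 -0.16318448  0.03585108]
```

View pics/crop.png

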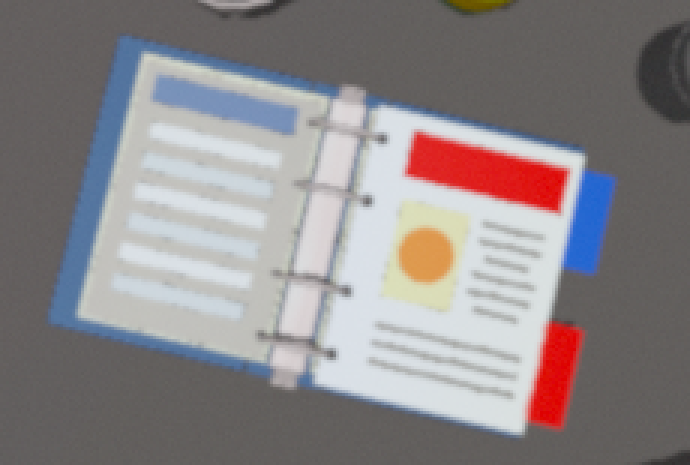

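The crop confirms it: red tab on the outer edge at the near end, blue tab beyond it. The binder's yaw is about -15° and its origin is at (0.495, 0.027). My plan is to tilt the closed fingers 40°, slide the tip under the red tab from outside, and lift along the arc until the divider is past upright. First I align the tool with the binder: a turn of -51° about z.

{"method": "play_rows", "body": {"rows": [[[0, 0, -6.4], [0, 0, 0], 1], [[0, 0, -6.4], [0, 0, 0], 1], [[0, 0, -6.4], [0, 0, 0], 1], [[0, 0, -6.4], [0, 0, 0], 1], [[0, 0, -6.4], [0, 0, 0], 1], [[0, 0, -6.4], [0, 0, 0], 1], [[0, 0, -6.4], [0, 0, 0], 1], [[0, 0, -6.2], [0, 0, 0], 1], [[0, 0, 0], [0, 0, 0], 1]], "grip_force": 20}}

```text
t: 0.85
tcp_pos: [0.2541, -0.5706, 0.2388]
tool_rot: [0.793, 0.609, 0.0, -0.001]
force: [0.8, -0.0, 0.4]
finger_gap: -0.001
gripper_force: 0.0
```

```bash
cat >> h.py <<'E'
O=np.array([.4953,.0271,0]); a=np.radians(-15)
B=np.array([[np.cos(a),-np.sin(a),0],[np.sin(a),np.cos(a),0],[0,0,1]])
def where():
    s=sense(); M=R.from_quat(s["tool_rot"]).as_matrix(); p=s["tcp_pos"]
    T=p+.008*M[:,2]; U=T+.011*M[:,0]
    print('t',round(s['t'],2),'q',s['q'].round(2),'F',s['force'].round(1),'gap',round(s['finger_gap'],2))
    print('binder tool axes (cols)\n',(B.T@M).round(3)); 
    for n,v in(('tip',T),('U',U)): print(n,((v-O)@B*1000).round(1))
    return M,T,U
def to(U_t):  # tool-axis shift (mm) bringing U to binder-frame point in mm
    M,T,U=where(); print('shift',(M.T@(O+B@(np.array(U_t)/1000)-U)*1000).round(1))
E
python3 -c "
from h import *
to([-55,-270,200])"
```

```text
t 0.85 q [-1.33  0.53  1.43 -0.    1.18 -1.07] F [ 0.8 -0.   0.4] gap -0.0
binder tool axes (cols)
 [[-0.002  1.    -0.001]
 [ 1.     0.002  0.001]
 [ 0.001 -0.001 -1.   ]]
tip [ -78.3 -639.7  230.8]
U [ -78.3 -628.7  230.8]
shift [358.6  24.   31.1]
```

{"method": "play_rows", "body": {"rows": [[[0, 0, 0], [33, 2, 0], 1], [[0, 0, 0], [33, 2, 0], 1], [[0, 0, 0], [33, 2, 0], 1], [[0, 0, 0], [33, 2, 0], 1], [[0, 0, 0], [33, 2, 0], 1], [[0, 0, 0], [33, 2, 0], 1], [[0, 0, 0], [33, 2, 0], 1], [[0, 0, 0], [33, 2, 0], 1], [[0, 0, 0], [33, 2, 0], 1], [[0, 0, 0], [33, 2, 0], 1], [[0, 0, 0], [30, 4, 0], 1], [[0, 0, 0], [0, 0, 0], 1]]}}

```text
t: 1.85
tcp_pos: [0.3705, -0.224, 0.239]
tool_rot: [0.793, 0.609, 0.001, -0.002]
force: [-0.1, 0.1, 0.1]
finger_gap: 0.003
gripper_force: 0.0
```

{"method": "play_rows", "body": {"rows": [[[0, 6.5, 0], [0, 0, 0], 1], [[0, 6.5, 0], [0, 0, 0], 1], [[0, 6.5, 0], [0, 0, 0], 1], [[0, 6.5, 0], [0, 0, 0], 1], [[0, 6.5, 0], [0, 0, 0], 1], [[0, 6.5, 0], [0, 0, 0], 1], [[0, 6.5, 0], [0, 0, 0], 1], [[0, 4.5, 0], [0, 0, 0], 1], [[0, 0, 0], [0, 0, 0], 1], [[0, 0, 0], [0, 0, 0], 1]]}}

```text
t: 2.68
tcp_pos: [0.3702, -0.2303, 0.2384]
tool_rot: [0.72, 0.55, 0.335, -0.258]
force: [-0.3, 0.2, 0.8]
finger_gap: -0.001
gripper_force: 0.0
```

```bash
python3 -c "
from h import *
to([-55,-225,24])"
```

```text
t 2.68 q [-1.16  0.57  1.73  0.5   1.59 -1.09] F [-0.3  0.2  0.8] gap -0.0
binder tool axes (cols)
 [[ 0.004  1.     0.   ]
 [ 0.643 -0.003  0.766]
 [ 0.766 -0.002 -0.643]]
tip [ -54.2 -274.9  233.2]
U [ -54.2 -267.8  241.7]
shift [-139.2   -0.4  172.7]
```

{"method": "play_rows", "body": {"rows": [[[0, 0, 0], [-17, 0, 21], 1], [[0, 0, 0], [-17, 0, 21], 1], [[0, 0, 0], [-17, 0, 21], 1], [[0, 0, 0], [-17, 0, 21], 1], [[0, 0, 0], [-17, 0, 21], 1], [[0, 0, 0], [-17, 0, 21], 1], [[0, 0, 0], [-17, 0, 21], 1], [[0, 0, 0], [-10, 0, 13], 1], [[0, 0, 0], [-6, 0, 7], 1], [[0, 0, 0], [0, 0, 0], 1], [[0, 0, 0], [0, 0, 0], 1]]}}

```text
t: 3.6
tcp_pos: [0.3816, -0.1897, 0.0292]
tool_rot: [0.719, 0.552, 0.335, -0.257]
force: [-0.2, 0.2, 0.6]
finger_gap: -0.003
gripper_force: 0.0
```

Run:
```python
from h import *
to([-55,-184,23.5])
p,d,w=grab("wrist"); cv2.imwrite("pics/wrist1.png",p[...,::-1])
```

```text
t 3.6 q [-1.11  0.94  1.84  0.59  1.16 -1.31] F [-0.2  0.2  0.6] gap -0.0
binder tool axes (cols)
 [[-0.001  1.    -0.   ]
 [ 0.643  0.001  0.765]
 [ 0.765  0.    -0.643]]
tip [ -53.8 -232.7   24.1]
U [ -53.8 -225.6   32.5]
shift [19.9 -1.2 37.7]
```

View pics/wrist1.png

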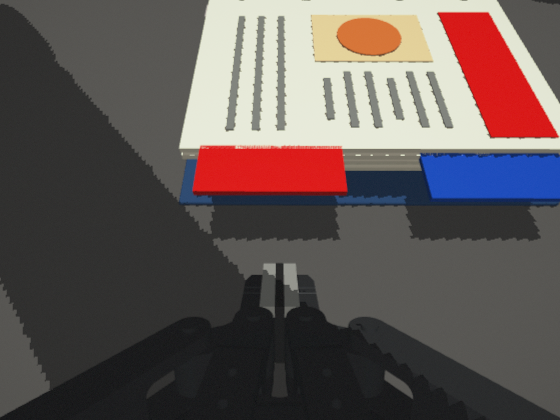

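The wrist picture shows the closed fingertips at (280,265), in front of the red tab at (270,172). The blue tab, at (490,177), is well to the side. I lower 9 mm and slide 41 mm in under the tab.

{"method": "play_rows", "body": {"rows": [[[0, 0, 0], [-3.5, 0, 2.9], 1], [[0, 0, 0], [-3.5, 0, 2.9], 1], [[0, 0, 0], [4.4, 0, 5.2], 1], [[0, 0, 0], [4.4, 0, 5.2], 1], [[0, 0, 0], [4.4, 0, 5.2], 1], [[0, 0, 0], [4.4, 0, 5.2], 1], [[0, 0, 0], [4.4, 0, 5.2], 1], [[0, 0, 0], [4.4, 0, 5.2], 1], [[0, 0, 0], [0, 0, 0], 1], [[0, 0, 0], [0, 0, 0], 1]]}}

```text
t: 4.48
tcp_pos: [0.3918, -0.1496, 0.0197]
tool_rot: [0.719, 0.552, 0.335, -0.258]
force: [0.0, -0.4, 0.1]
finger_gap: 0.0
gripper_force: 0.0
```

Run:
```python
from h import *
to([-55,-184,60])
p,d,w=grab("wrist"); cv2.imwrite("pics/wrist2.png",p[...,::-1])
```

```text
t 4.48 q [-1.05  0.96  1.9   0.65  1.09 -1.35] F [ 0.  -0.4  0.1] gap 0.0
binder tool axes (cols)
 [[-0.     1.    -0.001]
 [ 0.643  0.001  0.766]
 [ 0.766 -0.    -0.643]]
tip [ -54.3 -191.4   14.5]
U [ -54.3 -184.3   23. ]
shift [ 28.6  -0.7 -23.6]
```

View pics/wrist2.png

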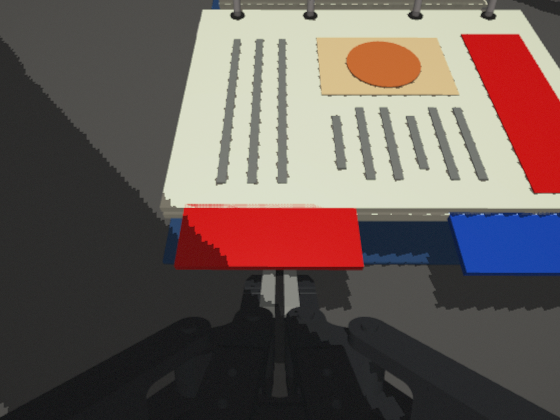

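The red tab's outer edge, at (270,268), now covers the fingertips, so the tip is under it and free. I lift 40 mm.

{"method": "play_rows", "body": {"rows": [[[0, 0, 0], [4.6, 0, -3.8], 1], [[0, 0, 0], [4.6, 0, -3.8], 1], [[0, 0, 0], [4.6, 0, -3.8], 1], [[0, 0, 0], [4.6, 0, -3.8], 1], [[0, 0, 0], [4.6, 0, -3.8], 1], [[0, 0, 0], [4.6, 0, -3.8], 1], [[0, 0, 0], [4.6, 0, -3.8], 1], [[0, 0, 0], [0, 0, 0], 1]]}}

```text
t: 5.2
tcp_pos: [0.392, -0.1501, 0.0625]
tool_rot: [0.719, 0.552, 0.335, -0.257]
force: [-0.9, -0.0, -0.6]
finger_gap: -0.002
gripper_force: 0.3
```

Run:
```python
from h import *
M,T,U=where()
p,d,w=grab("wrist"); cv2.imwrite("pics/wrist3.png",p[...,::-1])
u0=(U-O)@B*1000
prev=u0
for th in range(20,105,8):
    t=np.radians(th); rho=178
    u=np.array([-54,-rho*np.cos(t)+0*np.sin(t),36+rho*np.sin(t)])
    print(th,u.round(),(M.T@B@(u-prev)).round(1)); prev=u
```

```text
t 5.2 q [-1.05  0.87  1.91  0.63  1.15 -1.29] F [-0.9 -0.  -0.6] gap -0.0
binder tool axes (cols)
 [[-0.001  1.     0.001]
 [ 0.643  0.     0.766]
 [ 0.766  0.001 -0.643]]
tip [ -53.9 -191.8   57.3]
U [ -54.  -184.7   65.7]
20 [ -54. -167.   97.] [35.1 -0.  -6.7]
28 [ -54. -157.  120.] [23.9  0.  -6.9]
36 [ -54. -144.  141.] [24.6  0.  -3.5]
44 [ -54. -128.  160.] [24.8  0.  -0. ]
52 [ -54. -110.  176.] [24.6  0.   3.4]
60 [-54. -89. 190.] [23.9  0.   6.8]
68 [-54. -67. 201.] [22.7  0.  10.1]
76 [-54. -43. 209.] [21.1  0.  13.1]
84 [-54. -19. 213.] [19.   0.  15.9]
92 [-54.   6. 214.] [16.6  0.  18.4]
100 [-54.  31. 211.] [13.9  0.  20.6]
```

View pics/wrist3.png

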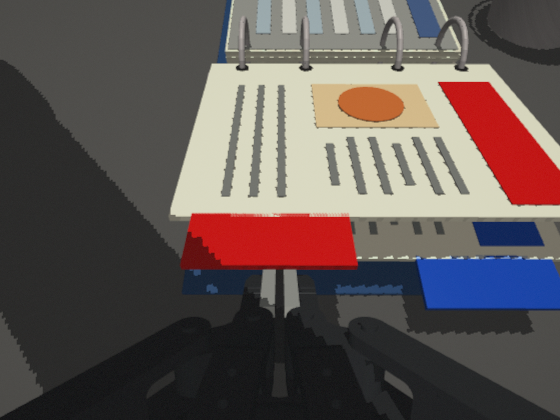

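The red board is lifting on the fingers, with its edge at (270,266), and the blue tab at (490,283) has stayed down. I carry on along the arc.

{"method": "play_rows", "body": {"rows": [[[0, 0, 0], [12, 0, -1.3], 1], [[0, 0, 0], [12, 0, -1.3], 1], [[0, 0, 0], [11, 0, -1.5], 1], [[0, 0, 0], [12, 0, -1.7], 1], [[0, 0, 0], [12, 0, -1.7], 1], [[0, 0, 0], [12, 0, -1], 1], [[0, 0, 0], [12, 0, -1], 1], [[0, 0, 0], [12, 0, 0], 1], [[0, 0, 0], [12, 0, 0], 1], [[0, 0, 0], [12, 0, 2], 1], [[0, 0, 0], [12, 0, 2], 1], [[0, 0, 0], [0, 0, 0], 1]]}}

```text
t: 6.25
tcp_pos: [0.4124, -0.0704, 0.1669]
tool_rot: [0.718, 0.552, 0.335, -0.258]
force: [-0.2, -0.8, 0.4]
finger_gap: 0.001
gripper_force: 0.2
```

Run:
```python
from h import *
M,T,U=where()
p,d,w=grab("side"); cv2.imwrite("pics/side2.png",p[...,::-1])
prev=(U-O)@B*1000
for th in range(60,110,8):
    t=np.radians(th); rho=170
    u=np.array([-54,-rho*np.cos(t),36+rho*np.sin(t)])
    print(th,u.round(),(M.T@B@(u-prev)).round(1)); prev=u
```

```text
t 6.25 q [-0.92  0.63  1.99  0.69  1.24 -1.15] F [-0.2 -0.8  0.4] gap 0.0
binder tool axes (cols)
 [[-0.001  1.    -0.001]
 [ 0.642  0.002  0.767]
 [ 0.767  0.    -0.642]]
tip [ -54.9 -109.5  161.7]
U [ -54.9 -102.4  170.2]
60 [-54. -85. 183.] [21.2  0.9  5. ]
68 [-54. -64. 194.] [21.7  0.   9.7]
76 [-54. -41. 201.] [20.1  0.  12.6]
84 [-54. -18. 205.] [18.2  0.  15.3]
92 [-54.   6. 206.] [15.9  0.  17.6]
100 [-54.  30. 203.] [13.2  0.  19.7]
108 [-54.  53. 198.] [10.4  0.  21.3]
```

View pics/side2.png

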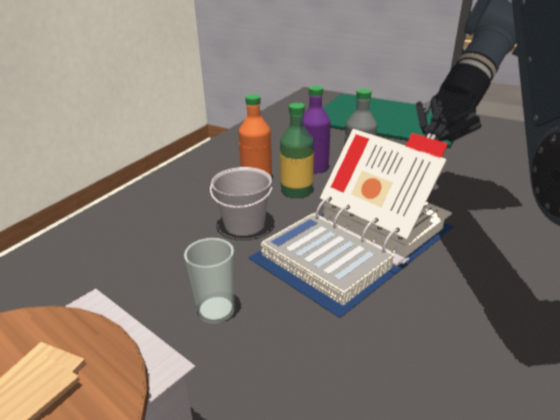

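The red divider is raised about 55°, with its tab at (427,146) on the fingers, and everything else is undisturbed. I push it past upright at an easy pace.

{"method": "play_rows", "body": {"rows": [[[0, 0, 0], [10.5, 0, 2.5], 1], [[0, 0, 0], [10.5, 0, 2.5], 1], [[0, 0, 0], [11, 0, 5], 1], [[0, 0, 0], [11, 0, 5], 1], [[0, 0, 0], [10, 0, 6], 1], [[0, 0, 0], [10, 0, 6], 1], [[0, 0, 0], [6, 0, 5], 1], [[0, 0, 0], [6, 0, 5], 1], [[0, 0, 0], [6, 0, 5], 1], [[0, 0, 0], [5, 0, 6], 1], [[0, 0, 0], [5, 0, 6], 1], [[0, 0, 0], [5, 0, 6], 1]]}}

```text
t: 7.3
tcp_pos: [0.4407, 0.032, 0.2002]
tool_rot: [0.719, 0.552, 0.335, -0.257]
force: [0.4, 0.9, 0.2]
finger_gap: -0.001
gripper_force: 0.0
```

{"method": "play_rows", "body": {"rows": [[[0, 0, 0], [4, 0, 6], 1], [[0, 0, 0], [4, 0, 6], 1], [[0, 0, 0], [4, 0, 6], 1], [[0, 0, 0], [2, 0, 4], 1], [[0, 0, 0], [0, 0, 0], 1], [[0, 0, 0], [0, 0, 0], 1], [[0, 0, 0], [0, 0, 0], 1], [[0, 0, 0], [0, 0, 0], 1]]}}

```text
t: 7.97
tcp_pos: [0.4473, 0.0559, 0.1968]
tool_rot: [0.719, 0.552, 0.335, -0.257]
force: [-0.5, -0.6, -0.2]
finger_gap: -0.003
gripper_force: 0.0
```

Run:
```python
from h import *
where()
p,d,w=grab("side"); cv2.imwrite("pics/side3.png",p[...,::-1])
```

```text
t 7.97 q [-0.65  0.54  2.06  0.89  1.15 -1.03] F [-0.5 -0.6 -0.2] gap -0.0
binder tool axes (cols)
 [[ 0.     1.     0.001]
 [ 0.643 -0.001  0.766]
 [ 0.766  0.    -0.643]]
tip [-53.8  21.5 191.6]
U [-53.8  28.6 200.1]
```

View pics/side3.png

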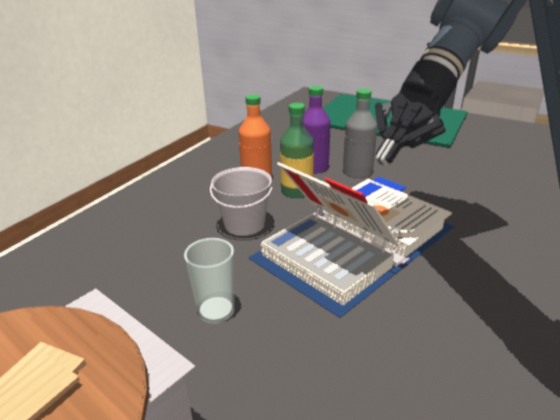

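The divider is past upright, its tab now at (345,190), and is falling left on its own clear of the fingers. I back the arm out.

{"method": "play_rows", "body": {"rows": [[[0, 0, 0], [0, 0, -12], 1], [[0, 0, 0], [0, 0, -15], 1], [[0, 0, 0], [0, 0, -15], 1], [[0, 0, 0], [0, 0, -15], 1], [[0, 0, 0], [0, 0, -15], 1], [[0, 0, 0], [0, 0, -15], 1], [[0, 0, 0], [0, 0, -15], 1], [[0, 0, 0], [0, 0, -15], 1], [[0, 0, 0], [0, 0, 0], 1], [[0, 0, 0], [0, 0, 0], 1], [[0, 0, 0], [0, 0, 0], 1], [[0, 0, 0], [0, 0, 0], 1]]}}

```text
t: 9.02
tcp_pos: [0.4235, -0.0296, 0.2718]
tool_rot: [0.719, 0.551, 0.335, -0.258]
force: [0.6, -0.6, -0.5]
finger_gap: -0.002
gripper_force: 0.0
```

{"method": "play_rows", "body": {"rows": [[[0, 0, 0], [0, 0, 0], 1], [[0, 0, 0], [0, 0, 0], 1], [[0, 0, 0], [0, 0, 0], 1], [[0, 0, 0], [0, 0, 0], 1], [[0, 0, 0], [0, 0, 0], 1], [[0, 0, 0], [0, 0, 0], 1], [[0, 0, 0], [0, 0, 0], 1], [[0, 0, 0], [0, 0, 0], 1], [[0, 0, 0], [0, 0, 0], 1], [[0, 0, 0], [0, 0, 0], 1], [[0, 0, 0], [0, 0, 0], 1], [[0, 0, 0], [0, 0, 0], 1]]}}

```text
t: 10.02
tcp_pos: [0.424, -0.0303, 0.272]
tool_rot: [0.719, 0.552, 0.335, -0.257]
force: [-0.7, -0.2, -0.3]
finger_gap: -0.003
gripper_force: 0.0
```

Run:
```python
from h import *
where(); w0=np.load('top.npz'); s0=np.load('side.npz')
p,d,w=grab("top"); p2,_,_=grab("side")
# plane of left board: heights, and change in the bystanders' regions
lb=(w-O)@B*1000
for n,x,y in(('L in',-20,50),('L out',-20,150),('R',0,-100),('R out',0,-150)):
    m=np.hypot(lb[...,0]-x,lb[...,1]-y)<12; print(n,np.median(lb[m][:,2]).round(1))
for n,(a,b,c,e) in dict(tum=(190,240,140,195),pail=(125,195,240,312),bot=(145,200,338,388)).items():
    print(n,np.abs(p[a:b,c:e].astype(int)-w0['p'][a:b,c:e]).mean().round(2))
cv2.imwrite("pics/end.png",np.vstack([cv2.resize(p[100:340,130:430],(375,300)),cv2.resize(p2,(375,281))])[...,::-1])
```

```text
t 10.02 q [-0.84  0.4   1.95  0.71  1.41 -0.93] F [-0.7 -0.2 -0.3] gap -0.0
binder tool axes (cols)
 [[ 0.     1.     0.   ]
 [ 0.643 -0.     0.766]
 [ 0.766  0.    -0.643]]
tip [-54.1 -67.8 266.9]
U [-54.1 -60.7 275.3]
L in 34.4
L out 34.4
R 34.4
R out 35.6Traceback (most recent call last):
  File "<stdin>", line 9, in <module>
    return format.read_array(
           ~~~~~~~~~~~~~~~~~^
        bytes,
        ^^^^^^
    ...<2 lines>...
        max_header_size=self.max_header_size
        ^^^^^^^^^^^^^^^^^^^^^^^^^^^^^^^^^^^^
    )
    ^
    data = _read_bytes(fp, read_size, "array data")
    r = fp.read(size - len(data))
    data = self._read1(n)
    self._update_crc(data)
    ~~~~~~~~~~~~~~~~^^^^^^
    raise BadZipFile("Bad CRC-32 for file %r" % self.name)
zipfile.BadZipFile: Bad CRC-32 for file 'p.npy'
```

Run:
```python
import numpy as np,cv2
p=np.load('top.npz')['p']; p2=np.load('side.npz')['p']; o=cv2.imread('pics/top0.png')[...,::-1]; o2=cv2.imread('pics/side0.png')[...,::-1]
for n,(a,b,c,e) in dict(tum=(190,240,140,195),pail=(125,195,240,312),bot=(145,200,338,388)).items():
    print(n,np.abs(p[a:b,c:e].astype(int)-o[a:b,c:e]).mean().round(2))
for n,(a,b,c,e) in dict(tum=(240,322,185,240),pail=(168,238,208,275),bot=(100,160,280,315)).items():
    print(n,np.abs(p2[a:b,c:e].astype(int)-o2[a:b,c:e]).mean().round(2))
cv2.imwrite("pics/end.png",np.vstack([cv2.resize(p[100:340,130:430],(375,300)),cv2.resize(p2,(375,281))])[...,::-1])
```

```text
tum 1.16
pail 1.07
bot 1.36
tum 3.82
pail 4.37
bot 2.55
```

View pics/end.png

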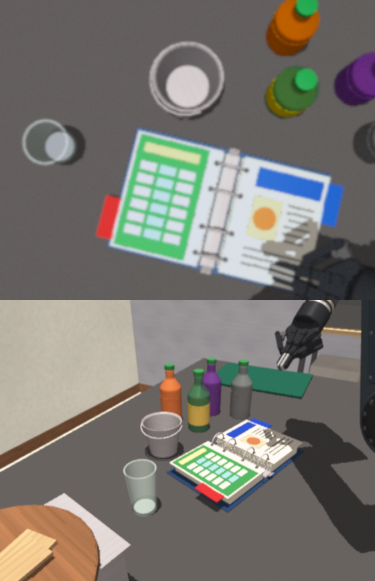

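The green chart shows at (160,200), flat on the left (34.4 mm high both near the rings and at the outer edge). The blue divider is flat on the right at (290,190), the bystanders are unmoved, and the arm is clear.

```bash
python3 -c "
from station import *
print(sign_off())"
```

```text
the job is handed in; nothing more can be done
None
```

The red-tabbed divider lies flat on the left with its green chart showing, the blue one stayed on the right, the tumbler, pail and bottle look unmoved in the before-and-after pictures, and the job is handed in at about 10 s.

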